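# Pin the brackets in the drilling jig and lock the keeper

### The arm

A 6-joint arm with a two-finger parallel gripper is mounted at the origin on the work surface. World frame = base frame: x ahead of the robot, y to its left, z up, the work surface at z = 0. Lengths are in m, angles in rad, forces in N, time in s.
With the tool pointing down it reaches from about 0.35 to 0.95 m from the base axis. Payload 17.4 kg.
Tool frame: the origin (TCP) lies at the very end of the fingers, on their centre line; the grasp point (between the pads) lies 19 mm behind it; x points along the fingers, z is the direction in which the jaws open and shut, and the axes are right-handed (so a half turn about x gives the same grasp; the last joint's range is limited). The gripper opens to 93 mm and grips with 3 to 60 N. Pads are 15 mm wide; open, the fingers measure 128 mm over their backs; the gripper's body (75 mm by 188 mm) begins 65 mm behind the grasp point.
Start: joints at [1.133, 0.116, 1.442, -0, 1.584, -0.038], TCP at [0.263, 0.622, 0.219] pointing down, gripper open.
Joint ranges: [-2.83, 2.83], [-0.83, 2.19], [0.07, 2.5], [-1.14, 4.28], [0.01, 3], [-2.97, 2.97]. Speed limits (rad/s): [1.89, 1.89, 2.22, 3.14, 3.14, 3.14].

### API

Orientations are given as a unit quaternion [x, y, z, w].
In Python, from rig import env, optics gives the robot as it stands. Calls block until the motion is done:
- env.movep(position, orientation): joint-space move of the TCP to a pose.
- env.move_straight(position, rotation=None, max_speed=0.15): straight line of the TCP; rotation=None keeps the orientation; max_speed is the mean speed in m/s.
- env.set_joints(angles): joint-space move.
- env.set_gripper(opening, grip_force=None): finger opening in m; grip_force is the grip in N (None keeps the last); returns when the fingers have stopped.
- env.dwell(seconds).
- env.solve_ik(position, orientation): joint angles nearest the present ones, or None.
- optics.capture(name): name is "scene" or "top" or "wrist"; returns a dict with "frame" (384x512x3 uint8, red, green, blue), "depth" (384x512 float32, m along the optical axis (not along the pixel's ray), 0 where there is no reading), "K" (3x3 intrinsics, pixels), "xyz" and "rotation" of the camera in the world; the wrist camera has in their place "tool_from_camera" (4x4, takes a point from camera to tool coordinates, whose origin is the TCP and whose axes are the tool frame's). Camera axes: x right, y down, z forward; pixel columns grow to the right and rows downward; lengths in m; the calibration is good to about 2 mm. A picture is of the moment at which its call begins: read the wrist's pose just before it.
A pose or a line that the arm cannot do raises env.PlanningError and nothing moves.
- env.finish_job(): hands the job in, once; it reports no verdict.
Readings, each from a call of its own:
- env.current_time(): time.
- env.current_joint_pos(): joint angles.
- env.current_qvel(): joint speeds.
- env.current_joint_efforts(): joint torques, N m.
- env.current_tool_pos(): TCP position.
- env.current_orientation(): TCP orientation.
- env.current_ft_force(): force on the tool from outside, world axes, zero at the start.
- env.current_wrist_torque(): the same for the moment, N m.
- env.current_grip_width(): finger opening in m.
Only numpy, scipy, OpenCV 4.12 (cv2) and the standard library are available. Lean on these libraries where they do the work, as an engineer would, in place of code of your own. Each camera call takes 0.05 s, during which the arm holds its last target. There are 200 camera calls.

### The job

Load the blue drilling jig: push the black knob down and turn it clockwise to the three dots, where it pops up and the keeper bar is fully open. Then set every angle bracket on the bench flat on the jig with its foot's hole over a free jig hole and its upright leg on the robot's side, and pin each one with a headed pin from the wooden rack, pushed fully home through bracket and jig. Last, push the knob and turn it back to the one dot until it pops up, so that the keeper bar covers all the pins; do not knock over the oil can.

Things in the scene. Friction and masses are not known exactly. Their poses are not given: they have to be found in the camera images.
- jig: Drilling jig: blue steel block 50 mm high, fixed on the bench. Own x points away from the robot (yaw within 0.15 rad of 0). Origin on the bench surface; the line own x = 0 carries the three pin holes and the knob axis (the latter at own y = -135 mm). The block spans own x -50 to +85, own y -185 to +205 mm; low fences flank the brackets: front one 10 mm high at own x -50 to -44, rear one 8 mm high at x +26 to +32.
- jig_hole0 (a point): Mouth of the jig's first vertical pin hole, 12 mm diameter, through the whole 50 mm block, at the top face, own (0, +135) mm; 1 mm chamfer.
- jig_hole1 (a point): Same, middle hole, own (0, +50) mm.
- jig_hole2 (a point): Same, third hole, own (0, -35) mm, 100 mm from the knob axis.
- knob (a joint): Turn of the black push-to-turn knob (vertical axis), rad, growing CLOCKWISE seen from above. Positions: 0 = one dot, keeper closed; 0.70 = two dots, half way; 1.40 = three dots, keeper fully open. Standing up it is locked in a position (0.07 rad play); pushed down at least 5.5 mm it turns freely. At a position it pops up when let go; in between it stays down. It drives the keeper.
- knob_press (a joint): How far the knob is pushed down, m: 0 = standing up and locked, 0.007 = fully down. Spring: 3 N at the start, 8 N fully down.
- knob_grip (a point): On the knob axis, 12 mm below the top of its grip bar, 82 mm above the bench when up. The bar is 12 mm thick, 48 mm long, 30 mm high, on a round skirt of 52 mm diameter whose top is 18 mm below this point. At joint value 0 the bar lies along the jig's own y (jaws close along the jig's x); it turns with the joint. A white line marks the pointer end (-y at 0).
- keeper (a joint): Travel of the steel keeper bar, m: 0 = closed, lying right above the line of pin holes; 0.060 = fully open, drawn back along the jig's own +x. Moved only by the knob, 43 mm per rad. Its two end legs stand at own y = +175 and -82 mm.
- keeper_mid (a point): Middle of the keeper bar's top face, 98 mm above the bench. The bar is 24 mm wide (x), 269 mm long (y), 8 mm thick, underside 90 mm above the bench: a fully seated pin's head passes under it with 4 mm to spare; a pin standing proud or a bracket's upright leg does not.
- rack: Wooden pin rack, 50 mm (x) by 150 mm (y) by 42 mm high, fixed; origin at the centre of its underside; three 13 mm through holes at own y = -50, 0 and +50 mm. The pins stand in it head up (jaws closing along its own x have free room).
- bracket0: Steel angle bracket, loose, about 0.2 kg, may be absent. Foot 56 (x) by 40 (y) by 8 mm thick; upright leg 40 mm wide at own x -28 to -20 mm, 45 mm high over all. Origin: centre of the foot's underside, z up. Grip the leg from above, jaws closing along own x. In the jig its own x points along the jig's x (leg on the robot's side), else the leg blocks the keeper.
- bracket0_hole (a point): Centre of that bracket's 13 mm vertical hole, at the top face of the foot: own (+10, 0, 8) mm.
- bracket1: Steel angle bracket, loose, about 0.2 kg, may be absent. Foot 56 (x) by 40 (y) by 8 mm thick; upright leg 40 mm wide at own x -28 to -20 mm, 45 mm high over all. Origin: centre of the foot's underside, z up. Grip the leg from above, jaws closing along own x. In the jig its own x points along the jig's x (leg on the robot's side), else the leg blocks the keeper.
- bracket1_hole (a point): Centre of that bracket's 13 mm vertical hole, at the top face of the foot: own (+10, 0, 8) mm.
- bracket2: Steel angle bracket, loose, about 0.2 kg, may be absent. Foot 56 (x) by 40 (y) by 8 mm thick; upright leg 40 mm wide at own x -28 to -20 mm, 45 mm high over all. Origin: centre of the foot's underside, z up. Grip the leg from above, jaws closing along own x. In the jig its own x points along the jig's x (leg on the robot's side), else the leg blocks the keeper.
- bracket2_hole (a point): Centre of that bracket's 13 mm vertical hole, at the top face of the foot: own (+10, 0, 8) mm.
- pin0: Dark steel headed pin, loose, 0.05 kg: shank 10 mm diameter and 40 mm long with a tapered tip (5 mm at the end, 6 mm tall), then a plain round head 16 mm in diameter and 28 mm tall. Origin at the centre of the tip's end face; own z points up to the head. Starts standing head up in the rack, head resting on the rack's top.
- pin0_neck (a point): Centre of the underside of that pin's head, 40 mm above the tip; fully home, it lies at the top face of the bracket's foot.
- pin1: Dark steel headed pin, loose, 0.05 kg: shank 10 mm diameter and 40 mm long with a tapered tip (5 mm at the end, 6 mm tall), then a plain round head 16 mm in diameter and 28 mm tall. Origin at the centre of the tip's end face; own z points up to the head. Starts standing head up in the rack, head resting on the rack's top.
- pin1_neck (a point): Centre of the underside of that pin's head, 40 mm above the tip; fully home, it lies at the top face of the bracket's foot.
- pin2: Dark steel headed pin, loose, 0.05 kg: shank 10 mm diameter and 40 mm long with a tapered tip (5 mm at the end, 6 mm tall), then a plain round head 16 mm in diameter and 28 mm tall. Origin at the centre of the tip's end face; own z points up to the head. Starts standing head up in the rack, head resting on the rack's top.
- pin2_neck (a point): Centre of the underside of that pin's head, 40 mm above the tip; fully home, it lies at the top face of the bracket's foot.
- oil_can: Grey metal can, 64 mm diameter, 150 mm high, standing loose on the bench left of the jig; origin at the centre of its underside. A bystander: must not be knocked over.

How it is judged:
By the outcome, as a careful person would: the job done as asked, in the order asked, and still so for the second after the job is handed in, with the robot touching nothing.
Of bracket0, bracket1, bracket2 only 2 to 3 are there at a start; the rules pass over those that are not, and their reading is None.
At some moment in a run one of bracket0, bracket1, bracket2 may be knocked a few centimetres aside while the robot is not near it.
It also fails if it takes over 210 s, if anything falls off the work surface, if the arm or the gripper's body presses on something with over 40 N, if the wrist force passes 120 N, or if a joint passes its speed limit or range.

## Working session

There is one attempt and no reset: what is moved stays moved. The work goes in short steps, each a Python script; the robot and the scene stay as the last script left them, time stands still between calls to the robot, and variables do not carry over. Pictures are saved under pics/ and viewed, about 12 in all and at most 16, crops included, and the job is handed in when it is done.

```bash
ls; mkdir -p pics; python3 - <<'E'
from rig import env, optics
import cv2, numpy as np
for n in ("scene","top"):
    c=optics.capture(n); cv2.imwrite(f"pics/a_{n}.png",c["frame"][:,:,::-1]); np.savez(f"a_{n}.npz",**c)
    print(n,c["K"],c["xyz"],c["rotation"])
print(env.current_tool_pos(),env.current_orientation(),env.current_time(), optics.capture("wrist")["tool_from_camera"])
E
```

```text
pics
scene [[378.49012125   0.         250.57244072]
 [  0.         378.49012125 186.4696651 ]
 [  0.           0.           1.        ]] [ 1.15433435 -0.10978877  0.7250768 ] [ 0.7461227   0.54783799 -0.22970878 -0.30067978]
top [[361.09608336   0.         259.80268417]
 [  0.         361.09608336 193.47288424]
 [  0.           0.           1.        ]] [0.47797593 0.07311563 0.97645108] [ 0.71206925 -0.70124687  0.02963251 -0.01822429]
[0.26266344 0.62162111 0.21796964] [-0.3909408   0.58964426  0.39055532  0.58902587] 0.1 [[-2.66969710e-04 -2.72040703e-01  9.62285708e-01 -1.66246756e-01]
 [-1.45380968e-03 -9.62284620e-01 -2.72040799e-01  7.55270959e-02]
 [ 9.99998908e-01 -1.47160694e-03 -1.38594563e-04 -1.21985950e-03]
 [ 0.00000000e+00  0.00000000e+00  0.00000000e+00  1.00000000e+00]]
```

View pics/a_top.png

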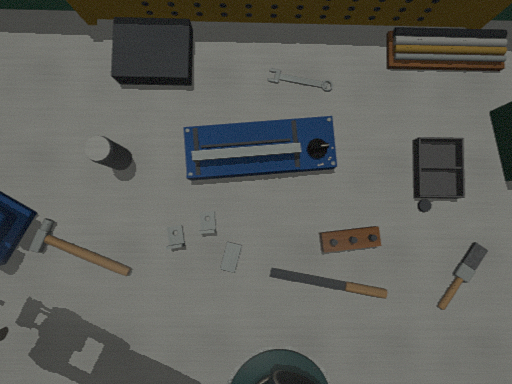

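View pics/a_scene.png

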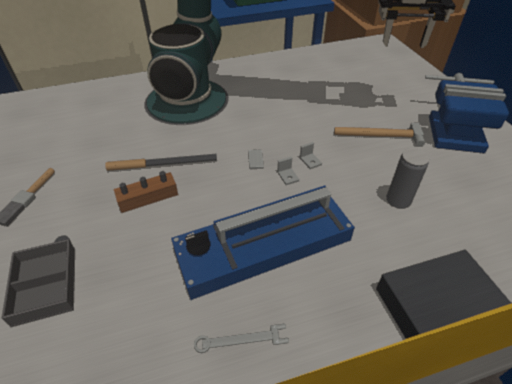

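```bash
cat > h.py <<'E'
from rig import env, optics
import cv2, numpy as np
from scipy.spatial.transform import Rotation as R
def quat(psi):
    x=np.array([0,0,-1.]); z=np.array([np.cos(psi),np.sin(psi),0]); y=np.cross(z,x)
    return R.from_matrix(np.stack([x,y,z],1)).as_quat()
def cap(n,save=None):
    if n=="wrist": p,q=np.array(env.current_tool_pos()),R.from_quat(env.current_orientation()).as_matrix()
    c=optics.capture(n)
    if n=="wrist":
        T=np.array(c["tool_from_camera"]); c["M"]=q@T[:3,:3]; c["o"]=p+q@T[:3,3]
    else: c["M"]=R.from_quat(c["rotation"]).as_matrix(); c["o"]=np.array(c["xyz"])
    if save: cv2.imwrite(f"pics/{save}.png",c["frame"][:,:,::-1])
    return c
def ray(c,uv,z):
    uv=np.atleast_2d(uv).astype(float)
    d=(c["M"]@np.linalg.inv(c["K"])@np.c_[uv,np.ones(len(uv))].T).T
    return c["o"]+d*((z-c["o"][2])/d[:,2])[:,None]
def cloud(c):
    v,u=np.mgrid[:384,:512]; d=(c["M"]@np.linalg.inv(c["K"])@np.stack([u.ravel(),v.ravel(),np.ones(u.size)])).T
    return (c["o"]+d*c["depth"].ravel()[:,None]).reshape(384,512,3)
def proj(c,P):
    q=(np.atleast_2d(P)-c["o"])@c["M"]; q=q@c["K"].T; return q[:,:2]/q[:,2:]
def hsv(c): return cv2.cvtColor(c["frame"],cv2.COLOR_RGB2HSV)
E
python3 - <<'E'
from h import *
c=cap("top"); P=cloud(c); H=hsv(c)
blue=((H[...,0]>100)&(H[...,0]<130)&(H[...,1]>130)).astype(np.uint8); blue[:,:170]=0; blue[:,350:]=0
ys,xs=np.nonzero(blue)
print("blue z",np.percentile(P[blue>0][:,2],[5,50,95]))
t=(blue>0)&(abs(P[...,2]-.05)<.006); X=ray(c,np.c_[np.nonzero(t)[::-1]],.05)[:,:2].astype(np.float32)
r=cv2.minAreaRect(X);print("jig top rect",r,cv2.boxPoints(r))
for n,(u,v) in dict(br0=(177,240),br0foot=(177,233),br1=(208,222),flat=(231,257),rackL=(335,242),rackM=(354,240),rackR=(373,237),knob=(317,149),can=(97,149)).items():
    print(n,P[v,u])
o=((H[...,0]<18)&(H[...,1]>120)).astype(np.uint8); o[:,:315]=0;o[:,390:]=0;o[:220]=0;o[258:]=0
t=(o>0)&(abs(P[...,2]-.042)<.008);X=ray(c,np.c_[np.nonzero(t)[::-1]],.042)[:,:2].astype(np.float32)
print("rack",cv2.minAreaRect(X))
z=P[205:275,160:250,2]; print("z>8mm near brackets", np.c_[np.nonzero(z>.02)].mean(0), P[255:259,229:233,2].mean())
E
```

```text
blue z [0.0467135  0.0498184  0.05815468]
jig top rect ((0.6623581647872925, 0.06011991202831268), (0.1347663849592209, 0.38636913895606995), 5.537151336669922) [[ 0.57664883  0.24590117]
 [ 0.61393    -0.13866511]
 [ 0.7480675  -0.12566134]
 [ 0.71078634  0.25890493]]
br0 [0.4165721  0.27562695 0.00976922]
br0foot [0.43489315 0.27680279 0.00682334]
br1 [0.46531601 0.19480876 0.0098635 ]
flat [0.37357003 0.13192467 0.00756893]
rackL [ 0.42094321 -0.13066106  0.07163159]
rackM [ 0.42645442 -0.17887124  0.06972562]
rackR [ 0.43472943 -0.22585839  0.07253552]
knob [ 0.65385599 -0.08367218  0.07715842]
can [0.6299445  0.43416588 0.15309137]
rack ((0.4277309477329254, -0.178972989320755), (0.04895716533064842, 0.14686653017997742), 7.7905683517456055)
z>8mm near brackets [33.77777778 30.95138889] 0.010090540006748729
```

```bash
python3 - <<'E'
from h import *
env.movep([0.42,0.22,0.25],quat(0.0)); c=cap("wrist","w_br"); np.savez("w_br.npz",**c)
print(c["K"],env.current_joint_pos(),env.current_time())
env.movep([0.62,0.05,0.25],quat(0.0)); c=cap("wrist","w_jig"); np.savez("w_jig.npz",**c)
print(env.current_joint_pos(),env.current_time())
a=cv2.imread("pics/w_br.png");b=cv2.imread("pics/w_jig.png")
cv2.imwrite("pics/w_both.png",np.vstack([a,b])[:, :])
im=np.hstack([a,b]); cv2.imwrite("pics/w_both.png",cv2.resize(im,(800,300),interpolation=cv2.INTER_AREA))
E
```

```text
[[322.86539588   0.         257.7411274 ]
 [  0.         322.86539588 187.44440812]
 [  0.           0.           1.        ]] [ 4.30087430e-01 -3.35798174e-01  1.80711216e+00  1.07165987e-04
  1.67057251e+00  4.28444385e-01] 1.8417
[ 4.14043872e-02 -6.94649702e-03  1.51837944e+00  2.47364382e-04
  1.62961849e+00  4.01286932e-02] 2.9167
```

View pics/w_br.png

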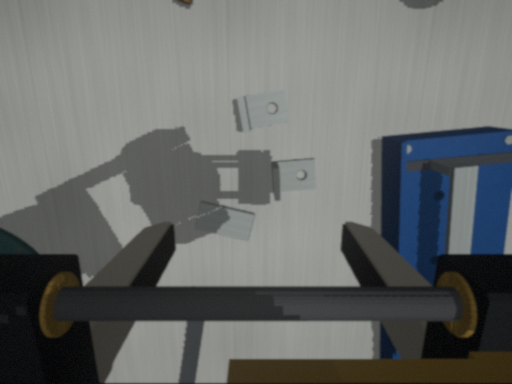

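View pics/w_jig.png

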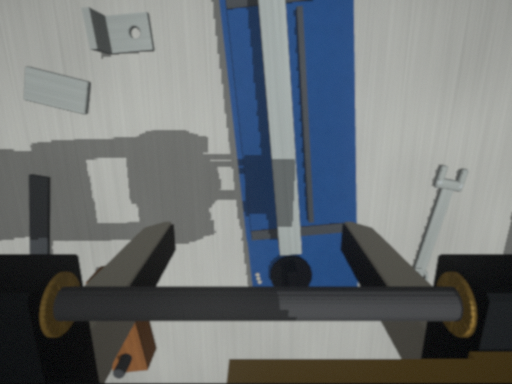

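```bash
python3 - <<'E'
from h import *
env.movep([0.645,-0.16,0.23],quat(0.097)); c=cap("wrist","w_knob"); np.savez("w_knob.npz",**c)
H=hsv(c); P=cloud(c)
print(env.current_tool_pos(),env.current_time())
g=(H[...,2]<45).astype(np.uint8); g[240:]=0
P=P; n,l,s,ce=cv2.connectedComponentsWithStats(g)
for i in range(1,n):
    if s[i,4]>100: print(s[i],ce[i],np.percentile(P[l==i][:,2],[10,50,90]),ray(c,ce[i],.064))
uv=proj(c,[.659,-.0858,.064]);print(uv)
blue=(H[...,0]>100)&(H[...,0]<130)&(H[...,1]>130)
print(P[blue][:,2].mean())
E
```

```text
[ 0.64515527 -0.15830598  0.23053195] 3.825
[ 256   75   49   52 1808] [279.48119469  99.46128319] [0.06354136 0.06480138 0.09444217] [[ 0.6592548  -0.08549823  0.064     ]]
[ 31 114  29  16 380] [ 44.97631579 121.12894737] [0.04869742 0.0658763  0.07069003] [[ 0.42555015 -0.12925766  0.064     ]]
[ 42 160  26  17 289] [ 55.2283737  168.05190311] [0.04962329 0.06455315 0.07041331] [[ 0.43230341 -0.17732262  0.064     ]]
[ 55 203  22  16 202] [ 67.0049505  210.04455446] [0.04713521 0.05832338 0.06927129] [[ 0.44165099 -0.22347514  0.064     ]]
[161 225  13  15 111] [168.74774775 234.05405405] [0.23328183 0.23908126 0.24697268] [[ 0.55277898 -0.24134554  0.064     ]]
[[279.19209871  99.74878026]]
0.05296017436565431
```

View pics/w_knob.png

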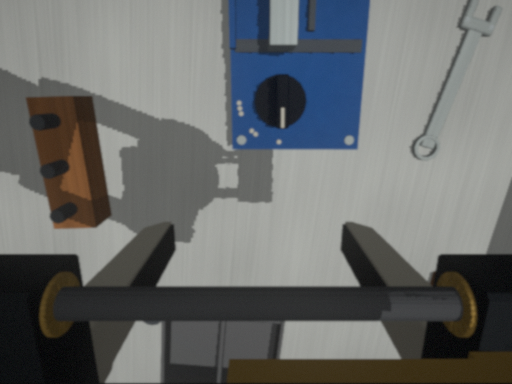

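```bash
cat >> h.py <<'E'
YAW=0.097; KN=np.array([.6592,-.0857])
def st(tag=""): print(tag,np.round(env.current_tool_pos(),4),"F",np.round(env.current_ft_force(),1),"T",np.round(env.current_wrist_torque(),2),"w",round(env.current_grip_width(),4),"t",round(env.current_time(),1))
def mv(xy,z,psi=None,v=.15): env.move_straight([xy[0],xy[1],z],None if psi is None else quat(psi),v)
def turn(a0,a1,grasp_z=.067,down=.0575):
    """grip the knob standing at angle a0, press, turn to a1, let pop up"""
    env.set_gripper(.05); env.movep([*KN,.17],quat(YAW-a0)); mv(KN,grasp_z); env.set_gripper(0,30); st("grip")
    mv(KN,down,v=.03); st("down")
    for a in np.linspace(a0,a1,9)[1:]: env.movep([*KN,down],quat(YAW-a))
    st("turned"); mv(KN,grasp_z,v=.03); st("up"); env.set_gripper(.05); mv(KN,.17); st("off")
E
python3 - <<'E'
from h import *
turn(0,1.40)
env.movep([0.64,-.03,0.25],quat(YAW)); c=cap("wrist","w_open"); np.savez("w_open.npz",**c); st()
E
```

```text
grip [ 0.6599 -0.0856  0.0672] F [ 6.5 -0.2 -1.8] T [ 0.01 -1.04  0.  ] w 0.0119 t 6.7
down [ 0.6603 -0.0857  0.0597] F [-1.3  2.  18.7] T [0.34 0.24 0.03] w 0.0117 t 7.2
turned [ 0.6605 -0.0859  0.0597] F [ 2.  -0.1 16.6] T [ 0.05 -0.02 -0.06] w 0.0118 t 9.5
up [ 0.66   -0.0859  0.0669] F [ 8.6  0.1 -1.8] T [-0.26 -1.43 -0.06] w 0.0119 t 9.9
off [ 0.6588 -0.0857  0.1688] F [-0.7 -0.2 -0.6] T [-0.    0.11 -0.04] w 0.0502 t 11.6
 [ 0.6399 -0.0302  0.2492] F [ 0.1  0.1 -0.4] T [-0.04  0.08  0.03] w 0.0502 t 12.8
```

View pics/w_open.png

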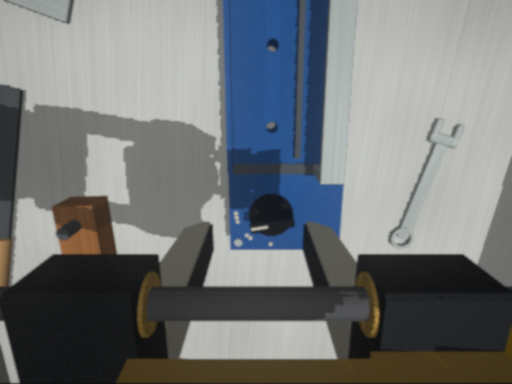

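```bash
cat >> h.py <<'E'
def holes(c,z,near,rad=.03,thr=None):
    """dark round blob near a predicted world point, at plane z -> world xy"""
    u,v=proj(c,[near[0],near[1],z])[0]; s=abs(proj(c,[near[0]+rad,near[1],z])[0]-[u,v]).max()
    u0,v0=int(u-s),int(v-s); g=cv2.cvtColor(c["frame"],cv2.COLOR_RGB2GRAY)
    x0,y0=max(u0,0),max(v0,0); w=g[y0:int(v+s),x0:int(u+s)]
    _,b=cv2.threshold(w,thr or 0,1,cv2.THRESH_BINARY_INV+(0 if thr else cv2.THRESH_OTSU))
    n,l,st_,ce=cv2.connectedComponentsWithStats(b); out=[]
    for i in range(1,n):
        a=st_[i,4]; W,Hh=st_[i,2:4]
        if a>25 and .6<W/Hh<1.6 and a>.55*W*Hh and W<2*s-4: out.append((int(a),np.round(ce[i]+[x0,y0],1),np.round(ray(c,ce[i]+[x0,y0],z)[0,:2],4)))
    return out
def jig(o,x,y): c,s=np.cos(YAW),np.sin(YAW); return np.array(o)+[c*x-s*y,s*x+c*y]
E
python3 - <<'E'
from h import *
c=dict(np.load("w_open.npz"))
org=KN+[.0008,0]-(jig([0,0],0,-.135))
for y in (.05,-.035): print(jig(org,0,y),holes(c,.05,jig(org,0,y),.012,40))
env.movep([0.62,.06,0.22],quat(YAW)); c=cap("wrist","w_h"); 
for y in (.135,.05): print(jig(org,0,y),holes(c,.05,jig(org,0,y),.012,40))
env.movep([0.43,.2,0.2],quat(YAW)); c=cap("wrist","w_b2"); np.savez("w_b2.npz",**c); P=cloud(c)
from scipy import ndimage
m=(P[...,2]>.004)&(P[...,2]<.06); m[235:]=0; H=hsv(c); m&=H[...,1]<80
n,l,s,ce=cv2.connectedComponentsWithStats(m.astype(np.uint8))
for i in range(1,n):
    if s[i,4]>300:
        q=P[l==i]; print(s[i],ce[i],"med",np.median(q,0),"zmax",np.percentile(q[:,2],98))
st()
E
```

```text
[0.64208313 0.09843035] [(41, array([272.8,  42.8]), array([0.6427, 0.099 ]))]
[0.6503152  0.01382992] []
[0.63385105 0.18303078] [(49, array([286.6,  46.6]), array([0.6351, 0.1831]))]
[0.64208313 0.09843035] []
[ 231   69   58   45 2084] [258.8574856   90.21113244] med [0.42311997 0.27954737 0.00847355] zmax 0.046133282152490566
[ 264  152   50   45 1703] [286.84674105 170.79271873] med [0.46297819 0.19745594 0.00849113] zmax 0.04607535223077452
[420 166  92  11 983] [465.5768057  170.92573754] med [0.63666169 0.22184997 0.05243129] zmax 0.055496166757390226
[474 184  19  51 463] [482.92008639 209.10799136] med [0.66126429 0.18535715 0.05802927] zmax 0.05945852012768506
[ 171  190   69   45 1834] [204.13740458 213.01690294] med [0.3725018  0.13628309 0.01013339] zmax 0.011660748742525689
 [0.4311 0.1994 0.2003] F [-0.   0.4  0.3] T [-0.09  0.05  0.01] w 0.0502 t 14.3
```

View pics/w_b2.png

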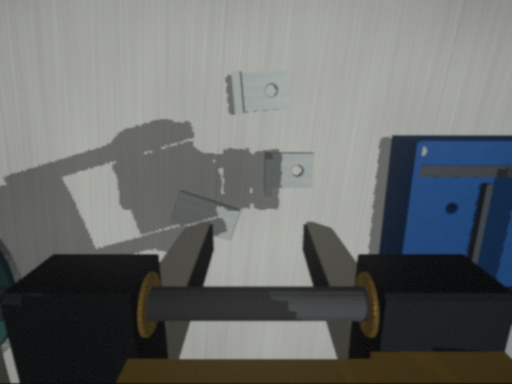

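```bash
cat >> h.py <<'E'
YAW=.093; H1=np.array([.6425,.0989]); ORG=H1-jig([0,0],0,.05)
JH=[jig(ORG,0,y) for y in (.135,.05,-.035)]
def brackets(c,ztab=0.):
    """-> list of (hole xy, yaw) for steel pieces with an upright leg, in a wrist view"""
    P=cloud(c); m=(P[...,2]>ztab+.004)&(P[...,2]<ztab+.06)&(hsv(c)[...,1]<80); m[235:]=0
    n,l,s,ce=cv2.connectedComponentsWithStats(m.astype(np.uint8)); out=[]
    for i in range(1,n):
        q=P[l==i]
        if not 900<s[i,4]<6000 or np.percentile(q[:,2],98)<ztab+.03: continue
        leg=q[q[:,2]>ztab+.015][:,:2]; foot=q[abs(q[:,2]-ztab-.008)<.004][:,:2]
        r=cv2.minAreaRect(q[:,:2].astype(np.float32)); b=cv2.boxPoints(r)
        e=max((b[1]-b[0],b[2]-b[1]),key=np.linalg.norm)
        if e@(foot.mean(0)-leg.mean(0))<0: e=-e
        yaw=np.arctan2(e[1],e[0])
        # hole: closed dark contour inside the foot's top face
        hh=holes(c,ztab+.008,foot.mean(0),.016); print("br",s[i],np.round(r[1],4),"yaw",round(float(yaw),3),"foot",foot.mean(0).round(4),"leg",leg.mean(0).round(4),"hole",hh)
        out.append((leg.mean(0),foot.mean(0),yaw,hh))
    return out
E
python3 - <<'E'
from h import *
print(np.round(JH,4))
c=dict(np.load("w_b2.npz")); brackets(c)
E
```

```text
[[0.6346 0.1835]
 [0.6425 0.0989]
 [0.6504 0.0143]]
br [ 231   69   58   45 2084] [0.056 0.04 ] yaw 0.172 foot [0.43   0.2806] leg [0.4034 0.2761] hole []
br [ 264  152   50   45 1703] [0.0562 0.0402] yaw 0.08 foot [0.4699 0.1971] leg [0.4411 0.1971] hole []h.py:58: RuntimeWarning: Mean of empty slice.
  if e@(foot.mean(0)-leg.mean(0))<0: e=-e
  ret = um.true_divide(
h.py:61: RuntimeWarning: Mean of empty slice.
  hh=holes(c,ztab+.008,foot.mean(0),.016); print("br",s[i],np.round(r[1],4),"yaw",round(float(yaw),3),"foot",foot.mean(0).round(4),"leg",leg.mean(0).round(4),"hole",hh)
Traceback (most recent call last):
  File "h.py", line 61, in brackets
    hh=holes(c,ztab+.008,foot.mean(0),.016); print("br",s[i],np.round(r[1],4),"yaw",round(float(yaw),3),"foot",foot.mean(0).round(4),"leg",leg.mean(0).round(4),"hole",hh)
  File "h.py", line 37, in holes
    u0,v0=int(u-s),int(v-s); g=cv2.cvtColor(c["frame"],cv2.COLOR_RGB2GRAY)
          ~~~^^^^^
ValueError: cannot convert float NaN to integer
```

```bash
python3 - <<'E'
s=open("h.py").read(); i=s.index("        # hole:"); s=s[:i]+"        out.append((np.array(r[0]),float(yaw),np.array(r[1])))\n    return out\n"
s=s.replace("        leg=q[q","        if not (abs(q[:,2]-ztab-.008)<.004).any(): continue\n        leg=q[q")
s+='''
def pickplace(near,k):
    env.movep([near[0]-.02,near[1]-.02,.2],quat(YAW)); c=cap("wrist")
    b=min(brackets(c),key=lambda b:np.linalg.norm(b[0]-near)); C,yaw,sz=b; print("bracket",b)
    assert abs(sz.max()-.056)<.003 and abs(sz.min()-.04)<.003
    e=np.array([np.cos(yaw),np.sin(yaw)]); g=C-.024*e
    env.set_gripper(.04); env.movep([*g,.09],quat(yaw)); mv(g,.015); env.set_gripper(0,40); st("grip")
    mv(g,.14); st("lift")
    t=jig(JH[k],-.034,0); env.movep([*t,.14],quat(YAW)); mv(t,.072); st("above"); mv(t,.0655,v=.02); st("down")
    env.set_gripper(.03); mv(t,.2); st("rel")
'''
open("h.py","w").write(s)
E
python3 - <<'E'
from h import *
pickplace(np.array([.463,.197]),2)
env.movep([*(JH[2]+[-.01,-.03]),.2],quat(YAW)); c=cap("wrist","w_p1"); np.savez("w_p1.npz",**c); st()
E
```

```text
bracket (array([0.46565849, 0.19607231]), 0.07932418584823608, array([0.05619643, 0.0401978 ]))
grip [0.4418 0.1942 0.0152] F [ 0.3 -0.1  3.5] T [-0.17  0.17 -0.05] w 0.0077 t 16.9
lift [0.4413 0.194  0.1388] F [ 0.2 -0.2 -3.3] T [-0.05  0.08 -0.01] w 0.0076 t 17.9
above [0.6167 0.0116 0.0729] F [ 0.1 -0.6 -1.7] T [-0.02  0.07  0.02] w 0.0078 t 19.4
down [0.6166 0.0111 0.0656] F [-0.5  0.1 -2.1] T [-0.07  0.09  0.01] w 0.0078 t 19.9
rel [0.6162 0.0111 0.1988] F [-0.4 -0.6 -0.3] T [-0.02  0.1   0.02] w 0.0298 t 21.6
 [ 0.6403 -0.0161  0.1987] F [ 0.  -0.5 -0.9] T [-0.04  0.06 -0.03] w 0.0301 t 21.9
```

View pics/w_p1.png

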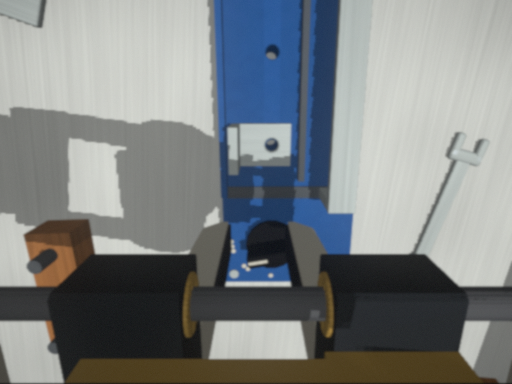

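```bash
python3 - <<'E'
from h import *
c=dict(np.load("w_p1.npz")); 
for b in brackets(c,.05): print(b, "hole at",b[0]+.01*np.array([np.cos(b[1]),np.sin(b[1])]),"want",JH[2])
print("dark at hole bottom plane .05",holes(c,.05,JH[2],.012,40))
pickplace(np.array([.424,.279]),1)
env.movep([*(JH[1]+[-.01,-.04]),.2],quat(YAW)); c=cap("wrist","w_p2"); np.savez("w_p2.npz",**c); st()
for b in brackets(c,.05): print(b, "hole at",b[0]+.01*np.array([np.cos(b[1]),np.sin(b[1])]))
print(np.round(JH,4))
for k in (1,2): print(holes(c,.05,JH[k],.012,40))
i=cv2.imread("pics/w_p2.png"); a=cv2.resize(i[0:200,180:380],(580,580),interpolation=cv2.INTER_CUBIC); cv2.imwrite("pics/w_p2c.png",a)
E
```

```text
(array([0.63952589, 0.01332967]), 0.08822237700223923, array([0.05623592, 0.03972986])) hole at [0.649487   0.01421075] want [0.65039361 0.01426732]
dark at hole bottom plane .05 []
bracket (array([0.42648417, 0.27971616]), 0.1704109013080597, array([0.05613413, 0.04025871]))
grip [0.4029 0.2757 0.0152] F [-0.5 -0.   2.8] T [-0.12  0.15 -0.03] w 0.0076 t 25.5
lift [0.4024 0.2754 0.1388] F [-0.5 -0.7 -3.1] T [-0.07  0.08 -0.02] w 0.0081 t 26.5
above [0.6088 0.0962 0.0729] F [ 0.1  0.5 -2.2] T [-0.06  0.03 -0.07] w 0.008 t 28.2
down [0.6087 0.0957 0.0656] F [ 0.4 -0.3 -2. ] T [-0.07  0.13  0.03] w 0.0079 t 28.6
rel [0.6083 0.0957 0.1988] F [-1.2  0.2  0.3] T [-0.05  0.02 -0.04] w 0.0299 t 30.3
 [0.6323 0.0587 0.1988] F [ 0.3 -0.3  0.2] T [-0.04  0.12  0.05] w 0.03 t 30.6
(array([0.63176179, 0.09784786]), 0.09248506277799606, array([0.05600651, 0.04001052])) hole at [0.64171905 0.09877139]
(array([0.63934094, 0.01489359]), 0.08994311839342117, array([0.05593806, 0.03752289])) hole at [0.64930052 0.01579181]
[[0.6346 0.1835]
 [0.6425 0.0989]
 [0.6504 0.0143]]
[]
[]
```

View pics/w_p2c.png

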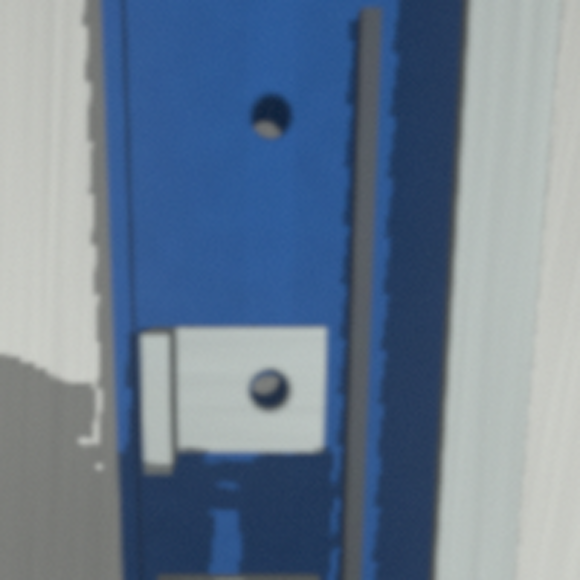

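```bash
cat >> h.py <<'E'
OFF=[(0,0)]+[(r*np.cos(t),r*np.sin(t)) for r in (.0012,.0024) for t in np.arange(0,6.2,np.pi/3)]
def down(xy,z0,z1,fmax=12,step=.003):
    """go down in steps; False as soon as the vertical force has risen by fmax"""
    f0=env.current_ft_force()[2]
    for z in np.arange(z0-step,z1-1e-6,-step):
        mv(xy,max(z,z1),v=.06)
        if env.current_ft_force()[2]-f0>fmax: return z
    mv(xy,z1,v=.03); return None if env.current_ft_force()[2]-f0<fmax else z1
def pinjob(p,rpsi,k,dx=0):
    tz=.046
    env.set_gripper(.045); env.movep([*p,.13],quat(rpsi)); mv(p,tz); env.set_gripper(0,30); st("grip"); 
    assert .013<env.current_grip_width()<.019
    mv(p,.15); st("lift")
    J=JH[k]+[dx,0]; env.movep([*J,.15],quat(YAW-np.pi/2))
    start=.058+.044+.004   # tip 4 mm over the foot
    mv(J,start,v=.1); st("above")
    for o in OFF:
        t=J+np.array(o); mv(t,start,v=.05); z=down(t,start,.080)
        print(np.round(o,4),"stop" if z else "in",z)
        if z is None: break
    else: st("FAILED"); return False
    z=down(t,.080,.0625,20); print("final",z); st("in"); return True
E
python3 - <<'E'
from h import *
env.movep([.44,-.21,.2],quat(.14)); c=cap("wrist","w_rack"); np.savez("w_rack.npz",**c); P=cloud(c); st()
m=(P[...,2]>.066)&(P[...,2]<.076); m[240:]=0
n,l,s,ce=cv2.connectedComponentsWithStats(m.astype(np.uint8))
for i in range(1,n):
    if s[i,4]>40: q=P[l==i]; r=cv2.minEnclosingCircle(q[:,:2].astype(np.float32)); print(s[i],ce[i],q.mean(0).round(4),"circ",r)
m=(hsv(c)[...,0]<18)&(hsv(c)[...,1]>100)&(abs(P[...,2]-.042)<.003);m[240:]=0
r=cv2.minAreaRect(P[m][:,:2].astype(np.float32)); print(r)
E
```

```text
[ 0.4407 -0.2094  0.2   ] F [-0.6  0.5 -0.3] T [-0.04  0.08 -0.02] w 0.0299 t 31.9
[496  73  12  15 119] [500.64705882  80.42016807] [ 0.6368 -0.0933  0.0711] circ ((0.6393468379974365, -0.09255261719226837), 0.006215452682226896)
[240  80  18  19 258] [248.24806202  88.89534884] [ 0.4205 -0.1307  0.0702] circ ((0.42074108123779297, -0.13121041655540466), 0.007685323245823383)
[240 137  17  18 232] [247.97413793 145.37931034] [ 0.4267 -0.18    0.07  ] circ ((0.42674508690834045, -0.1804201304912567), 0.007833732292056084)
[240 189  16  17 209] [247.68421053 196.90430622] [ 0.4329 -0.2293  0.07  ] circ ((0.43302983045578003, -0.22992828488349915), 0.008085675537586212)
((0.42682453989982605, -0.17992961406707764), (0.048711489886045456, 0.14735592901706696), 7.683994293212891)
```

View pics/w_rack.png

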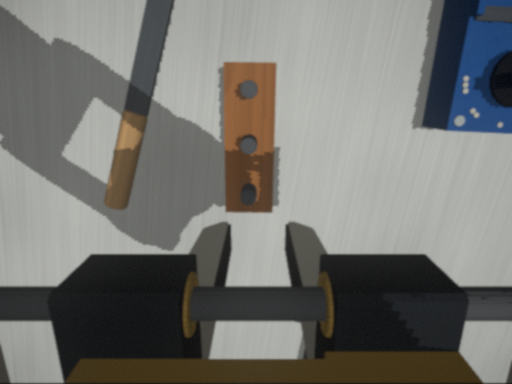

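```bash
python3 - <<'E'
from h import *
ok=pinjob(np.array([.4212,-.1309]),.127,1,.0004); print(ok)
c=cap("scene","s_pin1")
E
```

```text
grip [ 0.4213 -0.1309  0.0462] F [-0.4 -1.2  3.6] T [ 0.01  0.14 -0.03] w 0.0155 t 34.2
lift [ 0.4208 -0.1308  0.1489] F [ 0.   1.1 -1.2] T [-0.08  0.09 -0.05] w 0.0151 t 35.1
above [0.6429 0.0989 0.1059] F [-0.3 -0.6 -0.6] T [-0.03  0.06  0.05] w 0.0155 t 37.5
[0 0] in None
final None
in [0.6428 0.0988 0.0624] F [-3.9 -3.6  0.6] T [-0.71  1.09  0.01] w 0.0153 t 41.5
True
```

```bash
cat >> h.py <<'E'
def press(k):
    env.set_gripper(.035); p=np.array(env.current_tool_pos()); mv(p[:2],.12)
    env.set_gripper(0); mv(JH[k],.12); mv(JH[k],.092,v=.05); f0=env.current_ft_force()[2]
    for z in np.arange(.090,.0845,-.001):
        mv(JH[k],z,v=.02); f=env.current_ft_force()[2]-f0
        if f>8: break
    print("press stop z",env.current_tool_pos()[2],"f",f); mv(JH[k],.16)
E
python3 - <<'E'
from h import *
press(1)
ok=pinjob(np.array([.4272,-.1800]),.127,2,.0004); print(ok)
if ok: press(2)
env.movep([*(jig(JH[2],-.02,.0)+[0,-.04]),.21],quat(YAW)); c=cap("wrist","w_pins"); st(); P=cloud(c)
for k in (1,2):
    d=np.linalg.norm(P[...,:2]-JH[k],axis=2)<.02; q=P[d&(P[...,2]>.075)]; print(k,len(q),q.mean(0),np.percentile(q[:,2],[5,50,95]))
E
```

```text
press stop z 0.08611065509192681 f 9.684551999769775
grip [ 0.4273 -0.1801  0.0463] F [-0.3  0.2  3. ] T [-0.05  0.1   0.03] w 0.0149 t 50.5
lift [ 0.4268 -0.1798  0.1489] F [-0.7 -0.7 -1. ] T [-0.05  0.05 -0.02] w 0.0153 t 51.4
above [0.6508 0.0143 0.1059] F [ 0.5 -0.7  0.3] T [-0.03  0.16 -0.03] w 0.0154 t 53.7
[0 0] in None
final None
in [0.6508 0.0143 0.0624] F [-1.  -0.5 -0.8] T [-0.09  0.21  0.02] w 0.0153 t 57.7
True
press stop z 0.0861237265767246 f 9.128207402015864
 [ 0.6304 -0.0275  0.2095] F [ 0.1 -0.3 -0.4] T [-0.04  0.08  0.02] w 0.0003 t 64.2
1 341 [0.64276874 0.09677193 0.08559746] [0.08058681 0.08607088 0.08736949]
2 12674 [0.6474239  0.00401164 0.30992572] [0.30102784 0.31699634 0.32340582]
```

View pics/w_pins.png

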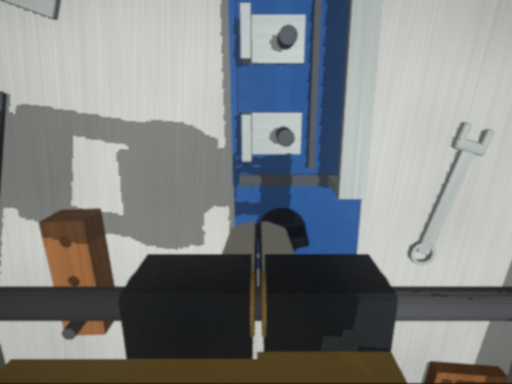

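```bash
sed -i 's/KN=np.array(\[.6592,-.0857\])/KN=np.array([.6597,-.0857])/' h.py; python3 - <<'E'
from h import *
turn(1.40,0.0)
env.movep([0.63,-0.1,0.25],quat(YAW)); c=cap("wrist","w_end"); st(); P=cloud(c)
env.movep([0.45,-.25,.3],quat(YAW)); t=cap("top","t_end"); s=cap("scene","s_end"); st()
P=cloud(t); O=jig(ORG,0,.0465)
m=(abs(P[...,2]-.098)<.005)&(np.linalg.norm(P[...,:2]-O,axis=2)<.2)&(abs((P[...,:2]-O)@[np.cos(YAW),np.sin(YAW)])<.1)
print("keeper rect",cv2.minAreaRect(P[m][:,:2].astype(np.float32)),"want",O)
cv2.imwrite("pics/end.png",np.hstack([cv2.imread("pics/w_end.png")[:260,150:450],cv2.resize(cv2.imread("pics/s_end.png")[100:320,130:450],(378,260))]))
E
```

```text
grip [ 0.6598 -0.0859  0.0671] F [ 0.6 -2.7 -0.6] T [-0.56  0.01 -0.04] w 0.0117 t 67.8
down [ 0.6604 -0.086   0.0594] F [-5.9 -1.5 18.9] T [-0.42  1.08  0.02] w 0.0119 t 68.3
turned [ 0.6605 -0.086   0.0593] F [-2.8 -3.8 16.5] T [-0.54  0.84 -0.02] w 0.0117 t 70.6
up [ 0.6601 -0.0859  0.0666] F [ 5.6 -4.2 -2.8] T [-0.81 -1.09  0.04] w 0.0118 t 71.1
off [ 0.6593 -0.0856  0.1688] F [ 0.1  0.5 -0.1] T [-0.09  0.04  0.  ] w 0.0502 t 72.7
 [ 0.6297 -0.1     0.2489] F [ 0.4 -0.2 -0.3] T [-0.01  0.07 -0.02] w 0.0496 t 73.2
 [ 0.4509 -0.2493  0.2992] F [1.1 0.5 0.5] T [-0.06  0.09  0.03] w 0.0497 t 74.3
keeper rect ((0.6323342323303223, 0.06182436645030975), (0.05102219805121422, 0.3341957628726959), 5.5159382820129395) want [0.64282503 0.09541512]
```

View pics/end.png

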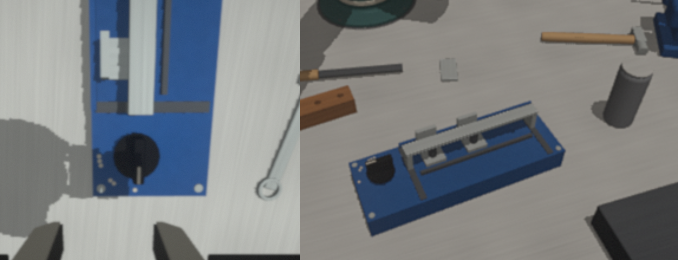

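View pics/t_end.png

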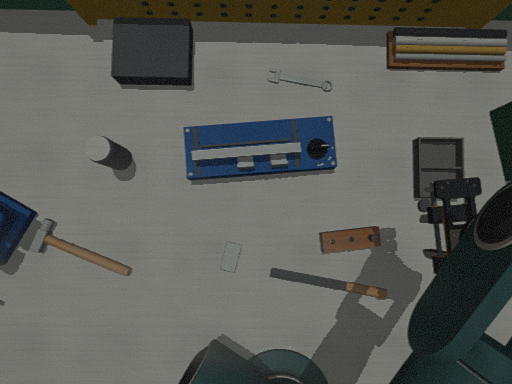

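```bash
python3 - <<'E'
from h import *
env.movep([0.645,-0.16,0.23],quat(YAW)); c=cap("wrist","w_k2"); P=cloud(c); P[240:]=0
q=P[(np.linalg.norm(P[...,:2]-KN,axis=2)<.024)&(P[...,2]>.08)&(P[...,2]<.11)]
r=cv2.minAreaRect(q[:,:2].astype(np.float32)); print("bar top z",np.percentile(q[:,2],[50,90]),r)
k=np.median(q[:,2]); e=jig([0,0],0,1); d=P[...,:2]-JH[2]
y=d@e; x=d@jig([0,0],1,0); m=(P[...,2]>.095)&(P[...,2]<.101)&(y>-.05)&(y<.0)&(abs(x)<.09); print("keeper x range",np.percentile(x[m],[1,50,99]),m.sum())
if abs(k-.094)<.002 and abs(np.median(x[m]))<.004: print("ok"); env.finish_job()
E
```

```text
bar top z [0.09406131 0.09517465] ((0.6596558690071106, -0.08655668795108795), (0.012148844078183174, 0.04626905545592308), 5.328367233276367)
keeper x range [-0.012105   -0.00039207  0.01154554] 1073
ok
the job is handed in; nothing more can be done
```

The job is done and handed in after about 75 s of robot time, well inside the 210 s limit. No check failed or disagreed in a way that mattered.

- **Knob opened:** I pushed the knob down and turned it clockwise to three dots. The picture afterwards showed the keeper bar fully drawn back.
- **Brackets:** Only two of the three were on the bench; the third steel piece was a flat plate with no leg or hole, so I left it. I set the two brackets flat on the middle and third jig holes, legs on the robot's side. Their holes measured about 1 mm from the jig holes, which matches an offset of about 1 mm I saw between the camera and the arm.
- **Pins:** Both went in at the first try. I then pressed each one with closed fingers, which stopped at 86.1 mm with about 9 N of force. A pin fully home has its head top at 86 mm.
- **Knob closed:** I pushed the knob and turned it back to one dot. At the last check it stood up, with the top of its bar at 94 mm (94 expected), aligned to the jig within about 0.01 rad.
- **Keeper bar:** It is centred over the hole line within 0.5 mm and covers both pins. My first automatic keeper measurement, from the top camera, was spoiled by other parts in view, so I used a closer wrist view instead.
- **Oil can:** It was still standing in its place in the last overhead picture.

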